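# Find the concealed catch of the spoon drawer

### The arm

A 6-joint arm with a two-finger parallel gripper is mounted at the origin on the work surface. World frame = base frame: x ahead of the robot, y to its left, z up, the work surface at z = 0. Lengths are in m, angles in degrees, forces in N, time in s.
With the tool pointing down it reaches from about 0.375 to 0.9 m from the base axis. Payload 3.1 kg.
Tool frame: the origin (TCP) lies at the very end of the fingers, on their centre line; the grasp point (between the pads) lies 19 mm behind it; z points along the fingers, y is the direction in which the jaws open and shut (so a half turn about z gives the same grasp; the last joint's range is limited). The gripper opens to 87 mm and grips with 3 to 60 N. Pads are 19 mm wide; open, the fingers measure 117 mm over their backs; the gripper's body (75 mm by 190 mm) begins 51 mm behind the grasp point.
Start: joints at [-77.206, 30.224, 82.088, -0, 67.689, -10.227], TCP at [0.244, -0.575, 0.193] pointing down, gripper open.
Joint ranges: [-176.69, 176.69], [-43.24, 126.21], [12.49, 139.97], [-82, 262], [0, 151.66], [-163.58, 163.58]. Speed limits (degrees/s): [159.86, 159.86, 180, 180, 180, 180].

### API

Orientations are given as a 3x3 rotation matrix whose columns are the frame's x, y, z axes.
In Python, from rig import bot gives the robot as it stands. The module is installed in compiled form; this text tells all that it offers.
- The arm moves only by the tool play_rows, never from a script. Its argument "targets" is a list of rows, each a list of 7 numbers: the closure, from 0 (fully open) to 1 (shut), then the shift along the world's x, y, z in m, then the turn, a rotation vector about the world's x, y, z in rad. A call has 1 to 12 rows; each row shifts and turns the commanded pose from where the row before left it; what a row does not reach is not made up. A row lasts 1/8 s, in which the tool goes at most 62.5 mm and 10.7 degrees, less where a joint would pass 70% of its speed; a pose out of reach is approached as far as the arm can. A call with a gripper value outside its range is refused whole. The fingers move at their own pace and stop on an object; the grip force is fixed at half the most. Time passes only in rows, so rows that do not move let the fingers close. It gives the time, the measured TCP pose, the force and the opening at its end, in the units of the state.
- bot.read_state(): the state, without advancing time (a new reading comes with each control period).
- bot.capture(name): name is "scene" or "side" or "wrist"; returns the picture (400x640x3 uint8, blue, green, red); there is no depth.
- bot.get_calibration(name): a dict with "fx", "fy", "cx", "cy" (pixels), "k1" (the pictures are not rectified: a ray, as slopes to the right and down, at radius r is drawn at 1 + k1 r^2 times it, then the intrinsics apply), "R" (3x3) and "t" (3): a world point X has camera coordinates R X + t. Camera axes: x right, y down, z forward; pixel columns grow to the right and rows downward; lengths in m; the calibration is good to about 2 mm. A picture is of the moment at which its call begins: read the wrist's pose just before it. get_calibration takes no time and is no camera call; for the wrist camera it gives the pose at the moment of the call.
- bot.hand_in(): hands the job in, once; it reports no verdict.
The state is a dict: "time_s": time; "joint_positions": joint angles; "qvel": joint speeds; "tau": joint torques, N m; "position": TCP position; "tcp_rot": TCP orientation; "force": force on the tool from outside, world axes, zero at the start; "moment": the same for the moment, N m; "opening": opening from 0.0 (shut) to 1.0 (fully open).
Only numpy, scipy, OpenCV 4.12 (cv2) and the standard library are available. Lean on these libraries where they do the work, as an engineer would, in place of code of your own. Each camera call takes 0.05 s, during which the arm holds its last target. There are 200 camera calls.

### The job

The steel spoon box on the trolley has no handle: one of the five square steel plates set into the front of its top is a concealed catch, the other four are fixed blanks. Feel across the squares with a fingertip until you find the one that gives, and press it all the way down so that the spoon drawer comes out; then take the hand away, leaving the drawer out. Do not pick up or shift the katori, the jar, the lunchbox or the rolling pin.

Things in the scene. Friction and masses are not known exactly. Their poses are not given: they have to be found in the camera images.
- spoon_box: Steel box fixed to the trolley top, 220 (x) x 320 (y) x 90 mm high; origin at the centre of its underside, z up, -x is its front (drawer side, towards the robot). Its flat rigid top is 90 mm above the underside.
- panel (a point): Centre of the row of squares, level with the box top; axes as the box's (60 mm in front of the box's centre). Five 49 mm square openings lie at y = -114, -57, 0, +57, +114 mm from here, x = 0. Each holds a 46 mm square of the same steel, 1.5 mm gap all round. Four are rigid blanks, level with the box top.
- catch (a joint): The fifth square, in any of the five places, is the catch: it looks like the blanks but its face lies 2 mm below the box top; about 4 N slides it straight down 10 mm more. Value: how far it has been pressed down, m: 0 at rest, 0.010 fully down. It stays where it is left (no spring).
- spoon_drawer (a joint): How far the spoon drawer in the box has come out of the front (along the box's -x), m: 0 shut, 0.040 when the catch is fully down. Driven by the catch, 4 mm for each mm pressed; pushing it back in raises the catch. Its plain steel front (300 x 64 mm) has no grip and is flush with the box when shut.
- drawer_front (a point): Middle of the upper edge of the drawer's front face, 72 mm above the trolley top.
- katori: Small steel bowl, 84 mm across, 36 mm high, standing loose on the rear half of the box's top; origin at the centre of its underside. Leave it.
- jar: Green glass jar with a steel cap, 72 mm across, 115 mm high, loose on the trolley to the left (+y) of the box; origin at the centre of its underside. Leave it.
- lunchbox: Plastic lunchbox with a three-part lid and four snap latches, 216 (x) x 156 (y) x 59 mm high, loose on the trolley to the right (-y) of the box; origin at the centre of its underside. Leave it.
- rolling_pin: Wooden rolling pin, 44 mm thick, 330 mm long along its y, lying loose behind (+x of) the box; origin at the middle of its underside. Leave it.

How it is judged:
By the outcome, as a careful person would: the job done as asked, in the order asked, and still so for the second after the job is handed in, with the robot touching nothing.
It also fails if it takes over 48 s, if anything falls off the work surface, if the arm or the gripper's body presses on something with over 40 N, if the wrist force passes 120 N, or if a joint passes its speed limit or range.

## Working session

There is one attempt and no reset: what is moved stays moved. The work goes in short steps, Python scripts to look and compute and a tool call to move; the robot and the scene stay as the last step left them, time stands still between calls to the robot, and variables do not carry over. Pictures are saved under pics/ and viewed, about 8 in all and at most 12, crops included, and the job is handed in when it is done.

Besides the shell and the picture viewer there is one more tool, called after ">>>" by a JSON object that holds its "op" and its "data". play_rows: Moves the arm, as the interface text tells. Its arguments: {"type":"object","properties":{"targets":{"type":"array","items":{"type":"array","items":{"type":"number"}}}},"required":["targets"]}

```bash
mkdir -p pics
python3 - <<'E'
from rig import bot
import cv2
for n in ("scene","side"):
    im=bot.capture(n); cv2.imwrite(f"pics/{n}0.png",im)
    c=bot.get_calibration(n); print(n,c)
s=bot.read_state(); print(s)
E
```

```text
scene {'fx': 505.4088821582538, 'fy': 505.4088821582538, 'cx': 326.1613399246276, 'cy': 195.45728076880593, 'k1': 0.021636683778603814, 'R': array([[ 0.84261502,  0.53839192, -0.01157849],
       [ 0.40860305, -0.65319719, -0.63747704],
       [-0.35077553,  0.53241672, -0.77038235]]), 't': array([-0.56205385, -0.21703325,  1.44600848])}
side {'fx': 512.1052367189227, 'fy': 512.1052367189227, 'cx': 318.0509822571678, 'cy': 197.74200544754615, 'k1': -0.1332255705279704, 'R': array([[-0.75064005, -0.66065293, -0.00878762],
       [-0.43473276,  0.50387565, -0.74640255],
       [ 0.4975409 , -0.55645937, -0.66543671]]), 't': array([0.48939131, 0.36186304, 1.02211883])}
{'time_s': 0.1, 'joint_positions': array([-7.72065141e+01,  3.02745988e+01,  8.21483920e+01, -1.26577107e-03,
        6.76898043e+01, -1.02259003e+01]), 'qvel': array([ 0.05886784, -0.14448754, -0.19701925,  0.03988625,  0.11269092,
        0.01945109]), 'tau': array([-3.67733410e-04, -4.40985703e+01, -1.77150214e+01,  6.34072674e-02,
        5.33514738e-02, -4.84144573e-05]), 'position': array([ 0.24427574, -0.57451088,  0.19226289]), 'tcp_rot': array([[ 9.20369384e-01,  3.91049856e-01, -4.55862704e-04],
       [ 3.91049983e-01, -9.20367450e-01,  1.91524620e-03],
       [ 3.29395558e-04, -1.94099907e-03, -9.99998062e-01]]), 'force': array([-0.21381173, -0.64706205,  0.35439206]), 'moment': array([-0.03765569,  0.01034023, -0.00233679]), 'opening': 0.9989820106437246}
```

View pics/scene0.png

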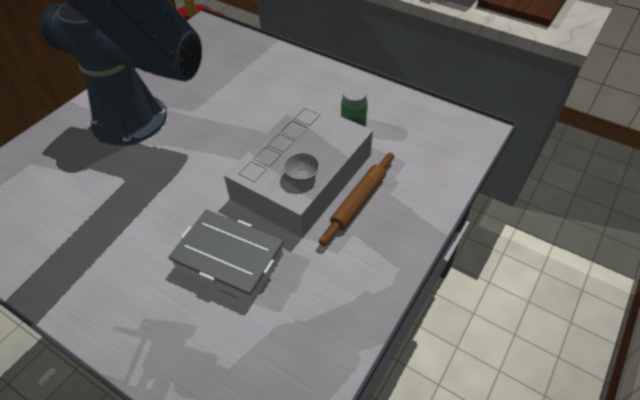

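View pics/side0.png

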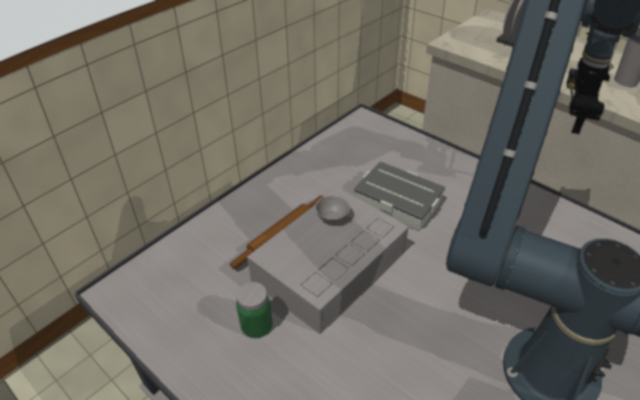

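The scene view shows the squares running from (253,172) to (308,117). The katori is at (300,168). In the side view the squares run from (317,283) to (381,228), clear of the arm. I'll zoom in and cast rays onto the plane z=0.09.

```bash
cat > h.py <<'E'
import numpy as np, cv2
from rig import bot
def ray(n,px,c=None):
    c=c or bot.get_calibration(n)
    d=((px[0]-c['cx'])/c['fx'],(px[1]-c['cy'])/c['fy']); u=np.array(d)
    for _ in range(20): u=np.array(d)/(1+c['k1']*(u@u))
    R=np.array(c['R']); return -R.T@c['t'], R.T@np.array([u[0],u[1],1])
def plane(n,px,z,c=None):
    o,d=ray(n,px,c); return o+d*(z-o[2])/d[2]
def proj(n,X,c=None):
    c=c or bot.get_calibration(n); p=np.array(c['R'])@X+c['t']; u=p[:2]/p[2]
    u=u*(1+c['k1']*(u@u)); return np.array([c['cx']+c['fx']*u[0],c['cy']+c['fy']*u[1]])
E
python3 - <<'E'
from h import *
for n,a,b in (("scene",(253,172),(308,117)),("side",(381,228),(317,283))):
    print(n,plane(n,a,.09).round(4),plane(n,b,.09).round(4))
a=cv2.resize(cv2.imread("pics/scene0.png")[95:235,215:385],None,fx=4,fy=4,interpolation=cv2.INTER_CUBIC)
b=cv2.resize(cv2.imread("pics/side0.png")[190:335,240:415],None,fx=4,fy=4,interpolation=cv2.INTER_CUBIC)
cl=cv2.createCLAHE(3,(4,4))
cv2.imwrite("pics/a.png",cl.apply(cv2.cvtColor(a,6)));cv2.imwrite("pics/b.png",cl.apply(cv2.cvtColor(b,6)))
E
```

```text
scene [ 0.4847 -0.0324  0.09  ] [0.4873 0.1959 0.09  ]
side [ 0.4775 -0.0299  0.09  ] [0.4827 0.1945 0.09  ]
```

View pics/a.png

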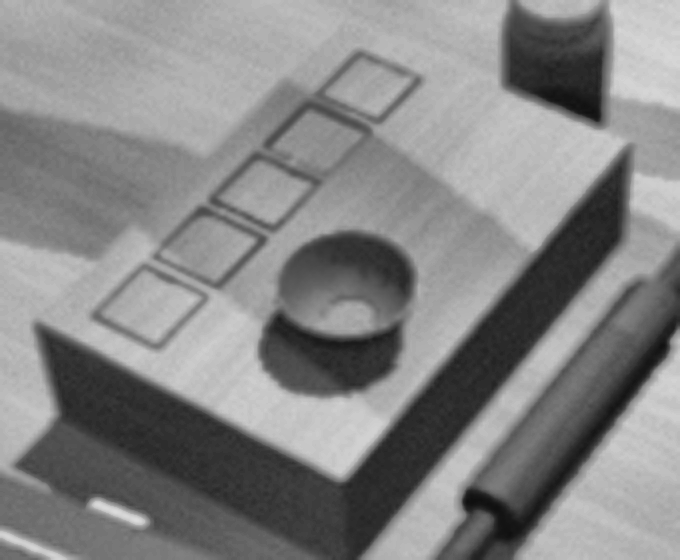

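View pics/b.png

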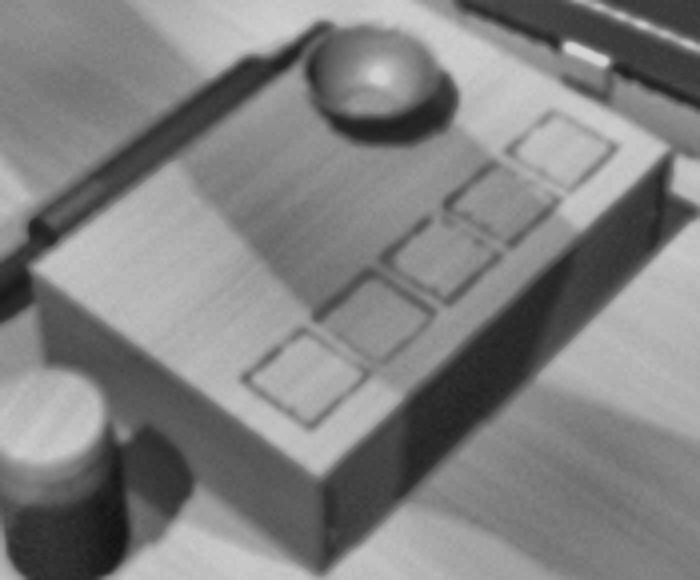

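Run:
```python
from h import *
A=[(150,306),(211,246),(265,191),(318,139),(370,87)];B=[(563,150),(501,204),(441,258),(374,317),(304,378)]
f=lambda p,o:((p[0]+.5)/4-.5+o[0],(p[1]+.5)/4-.5+o[1])
g=[]
for a,b in zip(A,B):
    a=f(a,(215,95));b=f(b,(240,190))
    (o,d),(p,e)=ray("scene",a),ray("side",b)
    s=np.linalg.lstsq(np.c_[d,-e],p-o,rcond=None)[0]; X=(o+s[0]*d+p+s[1]*e)/2
    pa,pb=plane("scene",a,.09),plane("side",b,.09); g.append((pa+pb)/2)
    print(X.round(4),pa.round(4),pb.round(4))
g=np.array(g); k=np.arange(-2,3)*.057
m=np.polyfit(k,g[:,1],1);n=np.polyfit(k,g[:,0],1);print("slope y,x",m,n,"yaw",np.degrees(np.arctan2(-n[0],m[0])))
for q in [(38,323),(343,480),(632,148)]: print("corner sc",plane("scene",f(q,(215,95)),.09).round(4))
for q in [(35,267),(320,474),(672,152)]: print("corner sd",plane("side",f(q,(240,190)),.09).round(4))
s=bot.read_state();yaw=np.degrees(np.arctan2(n[0],-m[0]))*0
R=s['tcp_rot'];print("tool y az",np.degrees(np.arctan2(R[1,1],R[0,1])))
```

```text
[ 0.4808 -0.0313  0.0897] [ 0.4813 -0.0313  0.09  ] [ 0.4804 -0.0313  0.09  ]
[0.4818 0.0276 0.0893] [0.4823 0.0271 0.09  ] [0.4814 0.0281 0.09  ]
[0.4819 0.0832 0.0894] [0.4823 0.0828 0.09  ] [0.4815 0.0836 0.09  ]
[0.4827 0.1403 0.0884] [0.4834 0.1386 0.09  ] [0.4821 0.1416 0.09  ]
[0.4834 0.1979 0.0888] [0.484  0.1967 0.09  ] [0.4829 0.1987 0.09  ]
slope y,x [1.00084611 0.08346181] [0.01076721 0.48217037] yaw -0.6163704122745296
corner sc [ 0.434  -0.0767  0.09  ]
corner sc [ 0.6507 -0.0774  0.09  ]
corner sc [0.6561 0.2362 0.09  ]
corner sd [0.6502 0.2392 0.09  ]
corner sd [0.4351 0.2404 0.09  ]
corner sd [ 0.4299 -0.0724  0.09  ]
tool y az -66.9801138605764
```

>>> {"op": "play_rows", "data": {"targets": [[1, 0.0215, 0.0494, -0.004, 0, 0, -0.0375], [1, 0.0215, 0.0494, -0.004, 0, 0, -0.0375], [1, 0.0215, 0.0494, -0.004, 0, 0, -0.0375], [1, 0.0215, 0.0494, -0.004, 0, 0, -0.0375], [1, 0.0215, 0.0494, -0.004, 0, 0, -0.0375], [1, 0.0215, 0.0494, -0.004, 0, 0, -0.0375], [1, 0.0215, 0.0494, -0.004, 0, 0, -0.0375], [1, 0.0215, 0.0494, -0.004, 0, 0, -0.0375], [1, 0.0215, 0.0494, -0.004, 0, 0, -0.0375], [1, 0.0215, 0.0494, -0.004, 0, 0, -0.0375], [1, 0.0215, 0.0494, -0.004, 0, 0, -0.0375], [1, 0, 0, 0, 0, 0, 0]]}}

```text
time_s: 1.6
position: [0.4813, -0.0285, 0.1487]
tcp_rot: [[1.0, -0.005, -0.001], [-0.005, -1.0, 0.001], [-0.001, -0.001, -1.0]]
force: [-0.4, -0.2, -0.0]
opening: 0.008
```

>>> {"op": "play_rows", "data": {"targets": [[1, 0, -0.0025, -0.025, 0, 0, -0.004], [1, 0, 0, -0.025, 0, 0, 0], [1, 0, 0, -0.005, 0, 0, 0], [1, 0, 0, -0.002, 0, 0, 0], [1, 0, 0, -0.001, 0, 0, 0], [1, 0, 0, 0, 0, 0, 0]]}}

```text
time_s: 2.35
position: [0.4814, -0.0346, 0.0918]
tcp_rot: [[1.0, -0.015, 0.001], [-0.015, -1.0, -0.0], [0.001, 0.0, -1.0]]
force: [-0.5, -0.3, 0.5]
opening: 0.006
```

>>> {"op": "play_rows", "data": {"targets": [[1, 0, 0, -0.001, 0, 0, 0], [1, 0, 0, 0, 0, 0, 0]]}}

```text
time_s: 2.6
position: [0.481, -0.0343, 0.0903]
tcp_rot: [[1.0, -0.015, 0.0], [-0.015, -1.0, -0.0], [0.0, 0.0, -1.0]]
force: [-0.0, -0.3, 0.1]
opening: 0.008
```

>>> {"op": "play_rows", "data": {"targets": [[1, 0, 0, -0.001, 0, 0, 0], [1, 0, 0, 0, 0, 0, 0]]}}

```text
time_s: 2.85
position: [0.4809, -0.0343, 0.0891]
tcp_rot: [[1.0, -0.015, -0.0], [-0.015, -1.0, 0.0], [-0.0, -0.0, -1.0]]
force: [0.4, 0.1, 0.0]
opening: 0.003
```

>>> {"op": "play_rows", "data": {"targets": [[1, 0, 0.003, -0.001, 0, 0, 0.004], [1, 0, 0, 0, 0, 0, 0]]}}

```text
time_s: 3.1
position: [0.4807, -0.031, 0.088]
tcp_rot: [[1.0, -0.01, -0.0], [-0.01, -1.0, 0.0], [-0.0, -0.0, -1.0]]
force: [0.4, 0.6, 0.0]
opening: 0.005
```

>>> {"op": "play_rows", "data": {"targets": [[1, 0, 0, -0.001, 0, 0, 0], [1, 0, 0, 0, 0, 0, 0]]}}

```text
time_s: 3.35
position: [0.4809, -0.0313, 0.0871]
tcp_rot: [[1.0, -0.011, -0.0], [-0.011, -1.0, 0.0], [-0.0, -0.0, -1.0]]
force: [-0.3, -0.5, -0.6]
opening: 0.005
```

>>> {"op": "play_rows", "data": {"targets": [[1, 0, 0, -0.001, 0, 0, 0], [1, 0, 0, 0, 0, 0, 0]]}}

```text
time_s: 3.6
position: [0.4809, -0.0313, 0.0861]
tcp_rot: [[1.0, -0.011, -0.0], [-0.011, -1.0, 0.0], [-0.0, -0.0, -1.0]]
force: [0.8, -0.1, -0.5]
opening: 0.002
```

>>> {"op": "play_rows", "data": {"targets": [[1, 0, 0, -0.001, 0, 0, 0], [1, 0, 0, 0, 0, 0, 0]]}}

```text
time_s: 3.85
position: [0.4809, -0.0313, 0.0851]
tcp_rot: [[1.0, -0.011, -0.0], [-0.011, -1.0, 0.0], [-0.0, -0.0, -1.0]]
force: [-0.0, 0.3, -0.3]
opening: 0.004
```

Run:
```python
from h import *
s=bot.read_state(); print(s['force'],s['position'])
im=bot.capture("side"); im2=bot.capture("scene")
a=cv2.resize(im[150:300,270:470],(800,600),interpolation=cv2.INTER_CUBIC); cv2.imwrite("pics/c.png",a)
```

```text
[-0.02817849  0.32058263 -0.26095912] [ 0.48087917 -0.03128454  0.08507427]
```

View pics/c.png

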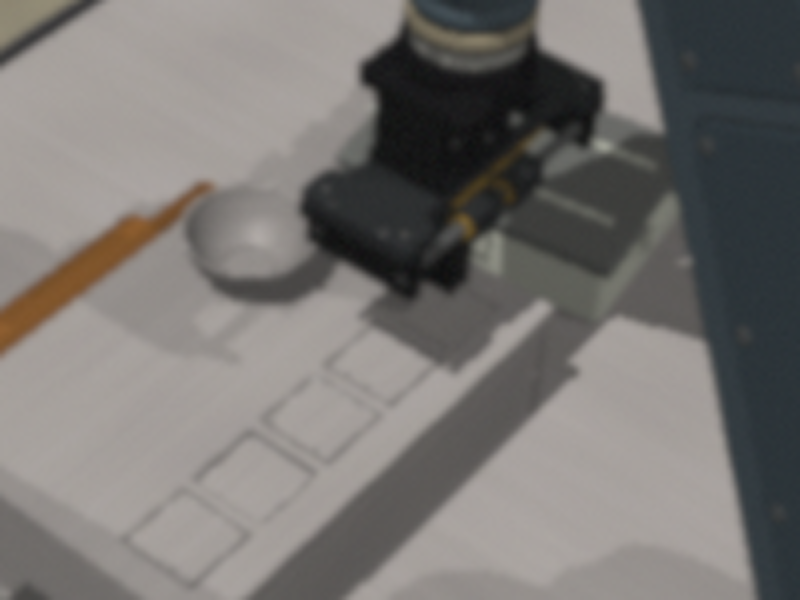

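The side view shows the closed fingertip at about (455,280) in the crop, over the right-hand square. The drawer is still shut and no force is felt yet, so I'll keep lowering.

>>> {"op": "play_rows", "data": {"targets": [[1, 0, 0, -0.0015, 0, 0, 0], [1, 0, 0, 0, 0, 0, 0]]}}

```text
time_s: 4.2
position: [0.4809, -0.0313, 0.0835]
tcp_rot: [[1.0, -0.011, -0.0], [-0.011, -1.0, 0.0], [-0.0, -0.0, -1.0]]
force: [0.2, 0.3, 0.2]
opening: 0.001
```

>>> {"op": "play_rows", "data": {"targets": [[1, 0, 0, -0.0015, 0, 0, 0], [1, 0, 0, 0, 0, 0, 0]]}}

```text
time_s: 4.45
position: [0.4808, -0.0313, 0.082]
tcp_rot: [[1.0, -0.011, -0.0], [-0.011, -1.0, 0.0], [-0.0, -0.0, -1.0]]
force: [0.4, -0.7, -0.1]
opening: 0.003
```

>>> {"op": "play_rows", "data": {"targets": [[1, 0, 0, -0.0015, 0, 0, 0], [1, 0, 0, 0, 0, 0, 0]]}}

```text
time_s: 4.7
position: [0.4808, -0.0313, 0.0805]
tcp_rot: [[1.0, -0.011, -0.0], [-0.011, -1.0, 0.0], [-0.0, -0.0, -1.0]]
force: [0.5, -0.3, -0.3]
opening: 0.007
```

Run:
```python
from h import *
im=bot.capture("side"); sc=bot.capture("scene"); s=bot.read_state()
for n in("side","scene"): print(n,proj(n,s['position']).round(1),proj(n,np.array([.481,-.0313,.09])).round(1))
a=cv2.resize(im[190:260,330:420],(540,420),interpolation=cv2.INTER_CUBIC)
b=cv2.resize(sc[130:200,215:305],(540,420),interpolation=cv2.INTER_CUBIC)
v=np.hstack([a,b]); v=cv2.convertScaleAbs(cv2.resize(v,(800,311)),alpha=1.8)
cv2.imwrite("pics/d.png",v)
```

```text
side [379.9 229.8] [380.2 227. ]
scene [252.5 173.7] [252.  171.1]
```

View pics/d.png

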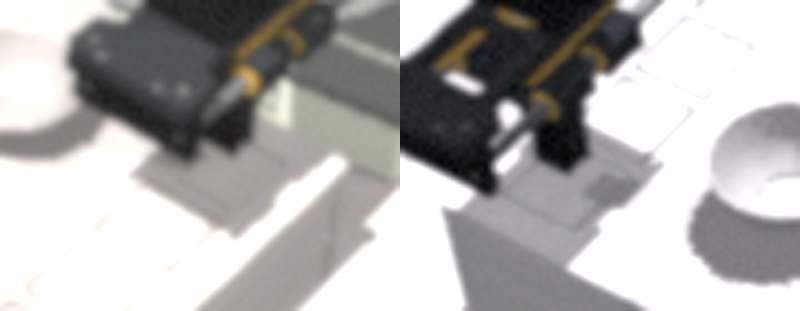

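Run:
```python
from h import *
(o,d),(p,e)=ray("scene",(253.7,167.8)),ray("side",(383.6,224.2))
s=np.linalg.lstsq(np.c_[d,-e],p-o,rcond=None)[0]; print(o+s[0]*d,p+s[1]*e)
```

```text
[ 0.48424951 -0.02719881  0.09947601] [ 0.47451494 -0.03484064  0.10091434]
```

The two-view fix puts the closed fingertip at about z≈0.10, roughly 18 mm above the reported TCP. It hasn't touched yet, so I'll carry on down in small steps and watch the force.

>>> {"op": "play_rows", "data": {"targets": [[1, 0, 0, -0.002, 0, 0, 0], [1, 0, 0, -0.001, 0, 0, 0], [1, 0, 0, 0, 0, 0, 0]]}}

```text
time_s: 5.18
position: [0.4808, -0.0313, 0.0775]
tcp_rot: [[1.0, -0.011, -0.0], [-0.011, -1.0, 0.0], [-0.0, -0.0, -1.0]]
force: [0.2, 0.4, -0.2]
opening: 0.002
```

>>> {"op": "play_rows", "data": {"targets": [[1, 0, 0, -0.0015, 0, 0, 0], [1, 0, 0, 0, 0, 0, 0]]}}

```text
time_s: 5.42
position: [0.4809, -0.0313, 0.076]
tcp_rot: [[1.0, -0.011, -0.0], [-0.011, -1.0, 0.0], [-0.0, -0.0, -1.0]]
force: [0.0, 0.3, 0.5]
opening: 0.002
```

>>> {"op": "play_rows", "data": {"targets": [[1, 0, 0, -0.0015, 0, 0, 0], [1, 0, 0, 0, 0, 0, 0]]}}

```text
time_s: 5.68
position: [0.4808, -0.0312, 0.0745]
tcp_rot: [[1.0, -0.011, -0.0], [-0.011, -1.0, 0.0], [-0.0, -0.0, -1.0]]
force: [0.9, -0.0, -0.3]
opening: 0.001
```

Run:
```python
from h import *
for n,q in (("scene",(300,158)),("side",(335,209))): print(plane(n,q,.126))
```

```text
[0.57397514 0.03618728 0.126     ]
[0.5786623 0.0207492 0.126    ]
```

>>> {"op": "play_rows", "data": {"targets": [[1, -0.004, 0, -0.0015, 0, 0, 0], [1, 0, 0, 0, 0, 0, 0]]}}

```text
time_s: 5.92
position: [0.4762, -0.0311, 0.073]
tcp_rot: [[1.0, -0.011, -0.001], [-0.011, -1.0, 0.0], [-0.001, -0.0, -1.0]]
force: [-0.3, -0.2, 0.6]
opening: 0.004
```

>>> {"op": "play_rows", "data": {"targets": [[1, 0, 0, -0.0015, 0, 0, 0], [1, 0, 0, 0, 0, 0, 0]]}}

```text
time_s: 6.18
position: [0.477, -0.0313, 0.0716]
tcp_rot: [[1.0, -0.011, -0.0], [-0.011, -1.0, 0.0], [-0.0, -0.0, -1.0]]
force: [-0.5, 0.3, -0.1]
opening: 0.002
```

>>> {"op": "play_rows", "data": {"targets": [[1, 0, 0, -0.0015, 0, 0, 0], [1, 0, 0, 0, 0, 0, 0]]}}

```text
time_s: 6.42
position: [0.4769, -0.0313, 0.07]
tcp_rot: [[1.0, -0.011, -0.0], [-0.011, -1.0, 0.0], [-0.0, -0.0, -1.0]]
force: [0.6, 0.2, 0.4]
opening: 0.001
```

>>> {"op": "play_rows", "data": {"targets": [[1, 0, 0, -0.0015, 0, 0, 0], [1, 0, 0, 0, 0, 0, 0]]}}

```text
time_s: 6.68
position: [0.4769, -0.0313, 0.0685]
tcp_rot: [[1.0, -0.011, -0.0], [-0.011, -1.0, 0.0], [-0.0, -0.0, -1.0]]
force: [-0.2, -0.1, -0.6]
opening: 0.006
```

>>> {"op": "play_rows", "data": {"targets": [[1, 0, 0, -0.0015, 0, 0, 0], [1, 0, 0, 0, 0, 0, 0]]}}

```text
time_s: 6.92
position: [0.4769, -0.0313, 0.067]
tcp_rot: [[1.0, -0.011, -0.0], [-0.011, -1.0, 0.0], [-0.0, -0.0, -1.0]]
force: [-0.5, -0.5, -0.1]
opening: 0.008
```

Run:
```python
from h import *
im=bot.capture("side"); sc=bot.capture("scene"); s=bot.read_state(); print(s['position'],s['force'])
a=cv2.resize(im[190:260,330:420],(540,420),interpolation=cv2.INTER_CUBIC)
b=cv2.resize(sc[130:200,215:305],(540,420),interpolation=cv2.INTER_CUBIC)
v=np.hstack([a,b]); v=cv2.convertScaleAbs(cv2.resize(v,(800,311)),alpha=1.4)
cv2.imwrite("pics/e.png",v)
```

```text
[ 0.47694364 -0.03128814  0.06711772] [ 0.04596714 -0.07280901 -0.33051312]
```

View pics/e.png

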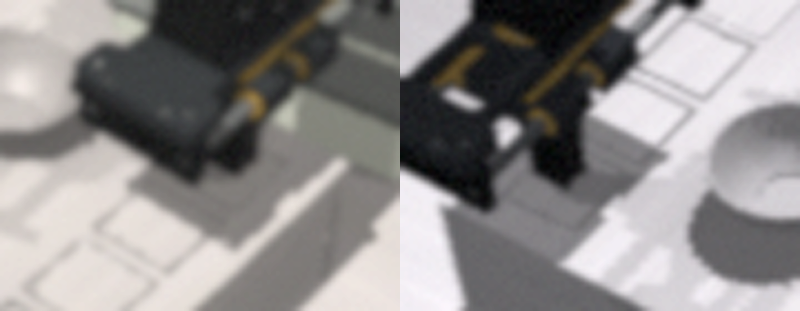

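Run:
```python
from h import *
def tri(l,r):
    k=90/400
    a=(215+(r[0]-400)*k,130+r[1]*k); b=(330+l[0]*k,190+l[1]*k)
    (o,d),(p,e)=ray("scene",a),ray("side",b)
    s=np.linalg.lstsq(np.c_[d,-e],p-o,rcond=None)[0]; X,Y=o+s[0]*d,p+s[1]*e
    print(((X+Y)/2).round(4),np.linalg.norm(X-Y).round(4))
tri((235,172),(568,187)); tri((192,180),(490,208)); tri((80,75),(490,208)); tri((255,105),(545,125))
im=bot.capture("wrist"); cv2.imwrite("pics/w.png",im)
```

```text
[ 0.478  -0.032   0.0854] 0.008
[ 0.474  -0.0427  0.0775] 0.0566
[ 0.5255 -0.0515  0.1213] 0.1119
[ 0.4736 -0.0364  0.1345] 0.009
```

View pics/w.png

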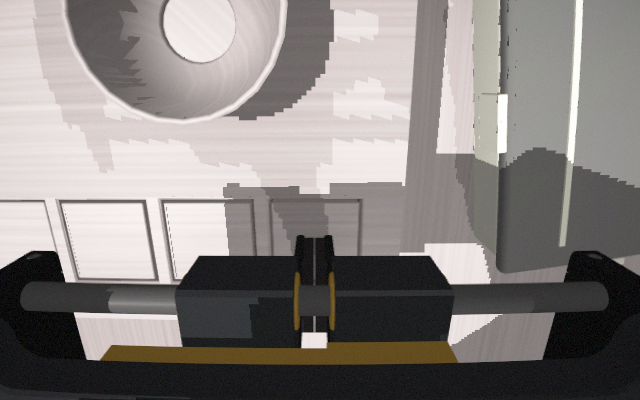

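The wrist view shows the closed fingers at x≈316, centred on the right-hand square (270–362). The katori is clear of them. I'll keep feeling downwards.

>>> {"op": "play_rows", "data": {"targets": [[1, 0, 0, -0.001, 0, 0, 0], [1, 0, 0, 0, 0, 0, 0]]}}

```text
time_s: 7.32
position: [0.4769, -0.0313, 0.0661]
tcp_rot: [[1.0, -0.011, -0.0], [-0.011, -1.0, 0.0], [-0.0, -0.0, -1.0]]
force: [0.1, 0.2, 0.6]
opening: 0.004
```

>>> {"op": "play_rows", "data": {"targets": [[1, 0, 0, -0.001, 0, 0, 0], [1, 0, 0, 0, 0, 0, 0]]}}

```text
time_s: 7.58
position: [0.4769, -0.0313, 0.0651]
tcp_rot: [[1.0, -0.011, -0.0], [-0.011, -1.0, 0.0], [-0.0, -0.0, -1.0]]
force: [0.8, -0.4, 0.8]
opening: 0.007
```

>>> {"op": "play_rows", "data": {"targets": [[1, 0, 0, -0.001, 0, 0, 0], [1, 0, 0, 0, 0, 0, 0]]}}

```text
time_s: 7.82
position: [0.4769, -0.0313, 0.0641]
tcp_rot: [[1.0, -0.011, -0.0], [-0.011, -1.0, 0.0], [-0.0, -0.0, -1.0]]
force: [-0.1, 0.4, -0.1]
opening: 0.008
```

>>> {"op": "play_rows", "data": {"targets": [[1, 0, 0, -0.001, 0, 0, 0], [1, 0, 0, 0, 0, 0, 0]]}}

```text
time_s: 8.07
position: [0.4769, -0.0313, 0.0631]
tcp_rot: [[1.0, -0.011, -0.0], [-0.011, -1.0, 0.0], [-0.0, -0.0, -1.0]]
force: [0.5, 0.5, -0.4]
opening: 0.004
```

>>> {"op": "play_rows", "data": {"targets": [[1, 0, 0, -0.001, 0, 0, 0], [1, 0, 0, 0, 0, 0, 0]]}}

```text
time_s: 8.32
position: [0.4769, -0.0313, 0.0621]
tcp_rot: [[1.0, -0.011, -0.0], [-0.011, -1.0, 0.0], [-0.0, -0.0, -1.0]]
force: [0.1, -0.3, -0.1]
opening: 0.005
```

>>> {"op": "play_rows", "data": {"targets": [[1, 0, 0, -0.001, 0, 0, 0], [1, 0, 0, 0, 0, 0, 0]]}}

```text
time_s: 8.57
position: [0.4769, -0.0313, 0.0611]
tcp_rot: [[1.0, -0.011, -0.0], [-0.011, -1.0, 0.0], [-0.0, -0.0, -1.0]]
force: [-0.3, 0.4, 0.2]
opening: 0.005
```

Run:
```python
from h import *
im=bot.capture("side"); sc=bot.capture("scene"); s=bot.read_state(); print(s['position'],s['force'])
a=cv2.resize(im[200:250,350:414],(1,1)) if 0 else cv2.resize(im[200:250,355:405],(400,400),interpolation=cv2.INTER_CUBIC)
b=cv2.resize(sc[145:195,230:280],(400,400),interpolation=cv2.INTER_CUBIC)
v=np.hstack([a,b]).astype(float)/255
cv2.imwrite("pics/f.png",255*np.clip(v*1.3,0,1)**.6)
```

```text
[ 0.47691024 -0.03127691  0.06112677] [0.58374633 0.0447349  0.06148653][ WARN:0@3.642] global loadsave.cpp:1063 imwrite_ Unsupported depth image for selected encoder is fallbacked to CV_8U.
```

View pics/f.png

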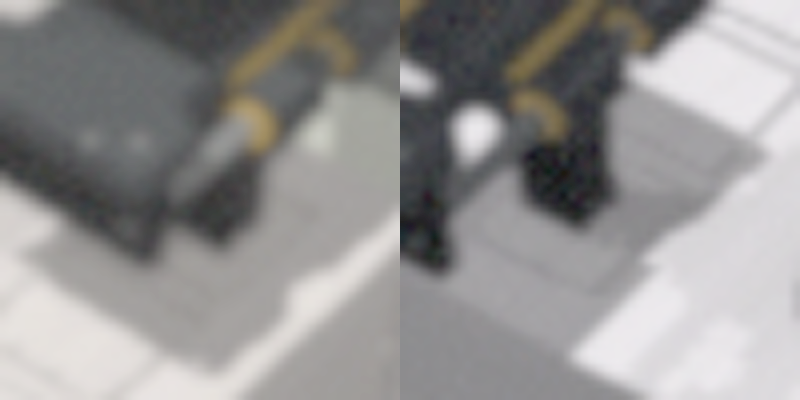

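Run:
```python
from h import *
def z(n,px,c):
    o,d=ray(n,px); w=d[:2]; s=(np.array(c)-o[:2])@w/(w@w); X=o+s*d
    return X.round(4)
for h in (.0075,.015):
  print(h,z("side",(382.75,230.6),(.477-.0095,-.031+h)),z("scene",(252.25,173.5),(.477+.0095,-.031-h)))
```

```text
0.0075 [ 0.4678 -0.0233  0.0926] [ 0.487  -0.0379  0.0913]
0.015 [ 0.4645 -0.0179  0.099 ] [ 0.4908 -0.0416  0.0969]
```

Allowing for which fingertip corner each camera sees, both views put the tip at z≈0.092, just above the plate. I'll continue.

>>> {"op": "play_rows", "data": {"targets": [[1, 0, 0, -0.001, 0, 0, 0], [1, 0, 0, 0, 0, 0, 0]]}}

```text
time_s: 8.93
position: [0.477, -0.0313, 0.061]
tcp_rot: [[1.0, -0.011, 0.0], [-0.011, -1.0, -0.0], [0.0, 0.0, -1.0]]
force: [-1.5, -0.7, 7.8]
opening: 0.007
```

>>> {"op": "play_rows", "data": {"targets": [[1, 0, 0, -0.001, 0, 0, 0], [1, 0, 0, 0, 0, 0, 0]]}}

```text
time_s: 9.18
position: [0.477, -0.0313, 0.0609]
tcp_rot: [[1.0, -0.01, 0.001], [-0.01, -1.0, -0.0], [0.001, 0.0, -1.0]]
force: [-2.7, 1.0, 16.1]
opening: 0.004
```

>>> {"op": "play_rows", "data": {"targets": [[1, 0, 0, -0.001, 0, 0, 0], [1, 0, 0, 0, 0, 0, 0]]}}

```text
time_s: 9.43
position: [0.4771, -0.0313, 0.0609]
tcp_rot: [[1.0, -0.01, 0.001], [-0.01, -1.0, -0.001], [0.001, 0.001, -1.0]]
force: [-4.8, 1.2, 24.5]
opening: 0.004
```

Run:
```python
from h import *
for n,q in (("scene",(354,97)),("side",(252,293))): print(plane(n,q,.115))
s=bot.read_state(); print(s['force'],s['joint_positions'])
```

```text
[0.56261901 0.30084082 0.115     ]
[0.55236962 0.31688923 0.115     ]
[-4.7589178   1.24041653 24.46539107] [-1.71733059e+01  3.18739968e+01  1.09702708e+02 -1.48879993e-02
  3.83369192e+01  7.34313928e+01]
```

Rigid contact at TCP z≈0.061: 8, 16 then 24 N with no movement, so square 1 is a blank. Next is square 2, commanding down to 0.0595.

>>> {"op": "play_rows", "data": {"targets": [[1, 0, 0, 0.006, 0, 0, 0], [1, 0, 0, 0.006, 0, 0, 0], [1, 0.0005, 0.019, 0, 0, 0, 0], [1, 0, 0.019, 0, 0, 0, 0], [1, 0, 0.019, 0, 0, 0, 0], [1, 0, 0, -0.005, 0, 0, 0], [1, 0, 0, -0.003, 0, 0, 0], [1, 0, 0, -0.0015, 0, 0, 0], [1, 0, 0, -0.001, 0, 0, 0], [1, 0, 0, 0, 0, 0, 0]]}}

```text
time_s: 10.68
position: [0.4774, 0.0252, 0.0609]
tcp_rot: [[1.0, -0.012, 0.0], [-0.012, -1.0, 0.0], [0.0, -0.0, -1.0]]
force: [-2.2, 1.0, 14.2]
opening: 0.002
```

Square 2 is rigid at 0.061 with 14 N, so it's a blank. On to square 3.

>>> {"op": "play_rows", "data": {"targets": [[1, 0, 0, 0.005, 0, 0, 0], [1, 0, 0, 0.0055, 0, 0, 0], [1, 0.0005, 0.019, 0, 0, 0, 0], [1, 0, 0.019, 0, 0, 0, 0], [1, 0, 0.02, 0, 0, 0, 0], [1, 0, 0, -0.005, 0, 0, 0], [1, 0, 0, -0.003, 0, 0, 0], [1, 0, 0, -0.0015, 0, 0, 0], [1, 0, 0, -0.001, 0, 0, 0], [1, 0, 0, 0, 0, 0, 0]]}}

```text
time_s: 11.92
position: [0.4778, 0.083, 0.061]
tcp_rot: [[1.0, -0.012, 0.0], [-0.012, -1.0, 0.0], [0.0, -0.0, -1.0]]
force: [-2.9, 0.5, 13.4]
opening: 0.005
```

>>> {"op": "play_rows", "data": {"targets": [[1, 0, 0, 0.005, 0, 0, 0], [1, 0, 0, 0.0055, 0, 0, 0], [1, 0.0005, 0.019, 0, 0, 0, 0], [1, 0, 0.019, 0, 0, 0, 0], [1, 0, 0.0195, 0, 0, 0, 0], [1, 0, 0, -0.005, 0, 0, 0], [1, 0, 0, -0.003, 0, 0, 0], [1, 0, 0, -0.0015, 0, 0, 0], [1, 0, 0, -0.001, 0, 0, 0], [1, 0, 0, 0, 0, 0, 0]]}}

```text
time_s: 13.18
position: [0.4785, 0.1409, 0.0596]
tcp_rot: [[1.0, -0.011, -0.0], [-0.011, -1.0, -0.0], [-0.0, 0.0, -1.0]]
force: [-0.6, -0.3, 0.5]
opening: 0.0
```

Square 4 gives no force at 0.0596, below the blank level, so its face is recessed. I'll press it down.

>>> {"op": "play_rows", "data": {"targets": [[1, 0, 0, -0.001, 0, 0, 0], [1, 0, 0, -0.001, 0, 0, 0], [1, 0, 0, -0.001, 0, 0, 0], [1, 0, 0, 0, 0, 0, 0]]}}

```text
time_s: 13.68
position: [0.4786, 0.1411, 0.0567]
tcp_rot: [[1.0, -0.011, 0.0], [-0.011, -1.0, -0.0], [0.0, 0.0, -1.0]]
force: [0.4, -0.8, 2.3]
opening: 0.003
```

>>> {"op": "play_rows", "data": {"targets": [[1, 0, 0, -0.001, 0, 0, 0], [1, 0, 0, -0.001, 0, 0, 0], [1, 0, 0, -0.001, 0, 0, 0], [1, 0, 0, -0.001, 0, 0, 0], [1, 0, 0, 0, 0, 0, 0]]}}

```text
time_s: 14.3
position: [0.4785, 0.1414, 0.0525]
tcp_rot: [[1.0, -0.011, 0.0], [-0.011, -1.0, 0.0], [0.0, -0.0, -1.0]]
force: [0.1, -1.2, 0.5]
opening: 0.002
```

>>> {"op": "play_rows", "data": {"targets": [[1, 0, 0, -0.001, 0, 0, 0], [1, 0, 0, -0.001, 0, 0, 0], [1, 0, 0, -0.001, 0, 0, 0], [1, 0, 0, -0.001, 0, 0, 0], [1, 0, 0, 0, 0, 0, 0], [1, 0, 0, 0, 0, 0, 0]]}}

```text
time_s: 15.05
position: [0.4785, 0.1414, 0.049]
tcp_rot: [[1.0, -0.011, 0.0], [-0.011, -1.0, 0.0], [0.0, -0.0, -1.0]]
force: [-0.9, -0.5, 5.9]
opening: 0.002
```

>>> {"op": "play_rows", "data": {"targets": [[1, 0, 0, -0.001, 0, 0, 0], [1, 0, 0, 0, 0, 0, 0], [1, 0, 0, 0, 0, 0, 0]]}}

```text
time_s: 15.42
position: [0.4785, 0.1413, 0.0489]
tcp_rot: [[1.0, -0.011, 0.001], [-0.011, -1.0, 0.0], [0.001, -0.0, -1.0]]
force: [-2.4, 0.4, 13.0]
opening: 0.004
```

It has bottomed out at 0.049, 12 mm below the top, and the force is rising. One firmer push, then straight up and away.

>>> {"op": "play_rows", "data": {"targets": [[1, 0, 0, -0.001, 0, 0, 0], [1, 0, 0, 0, 0, 0, 0], [1, 0, 0, 0, 0, 0, 0]]}}

```text
time_s: 15.8
position: [0.4786, 0.1413, 0.0488]
tcp_rot: [[1.0, -0.011, 0.001], [-0.011, -1.0, 0.0], [0.001, -0.0, -1.0]]
force: [-3.6, -0.8, 21.0]
opening: 0.003
```

>>> {"op": "play_rows", "data": {"targets": [[1, 0, 0, 0.005, 0, 0, 0], [1, 0, 0, 0.01, 0, 0, 0], [1, 0, 0, 0.02, 0, 0, 0], [1, 0, 0, 0.04, 0, 0, 0], [1, 0, 0, 0.05, 0, 0, 0], [1, 0.02, -0.05, 0.02, 0, 0, 0], [1, 0.02, -0.05, 0, 0, 0, 0], [1, 0.02, -0.05, 0, 0, 0, 0], [1, 0, -0.05, 0, 0, 0, 0], [1, 0, -0.05, 0, 0, 0, 0], [1, 0, -0.05, 0, 0, 0, 0], [1, 0, 0, 0, 0, 0, 0]]}}

```text
time_s: 17.3
position: [0.5386, -0.1624, 0.1914]
tcp_rot: [[1.0, -0.016, 0.0], [-0.016, -1.0, -0.001], [0.0, 0.001, -1.0]]
force: [-0.4, 0.6, 0.6]
opening: 0.006
```

Run:
```python
from h import *
im=bot.capture("side"); sc=bot.capture("scene"); s=bot.read_state(); print(s['time_s'],s['position'],s['force'])
a=cv2.resize(im[180:345,225:425],(600,495),interpolation=cv2.INTER_CUBIC)
cv2.imwrite("pics/g.png",cv2.convertScaleAbs(a,alpha=1.3))
# expected drawer top front edge ends at x=.4235-.04... y from centre
for x in (.432,.392):
  for y in (-.066,.2335): print(x,y,((proj("side",np.array([x,y,.072]))-(225,180))*3).round())
```

```text
17.4 [ 0.53777295 -0.1586888   0.1912245 ] [-0.137038   -0.50353584 -0.67705316]
0.432 -0.066 [539. 162.]
0.432 0.2335 [294. 396.]
0.392 -0.066 [581. 185.]
0.392 0.2335 [338. 428.]
```

View pics/g.png

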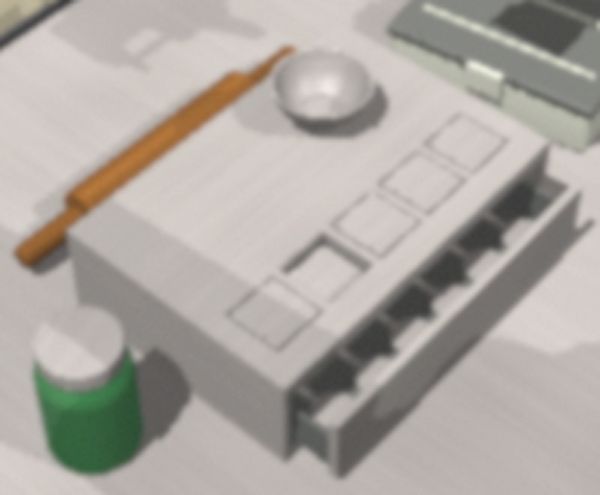

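The drawer is fully out. Its front upper corners, at (338,428) and (581,190) in the crop, match the 40 mm prediction of (338,428) and (581,185). Square 4 is sunk, and the katori, jar and rolling pin look undisturbed.

```bash
python3 -c "
from rig import bot
print(bot.hand_in())"
```

```text
the job is handed in; nothing more can be done
None
```

The spoon drawer is out and stays out. I handed the job in with the hand clear of everything, at about 17.4 s of the 48 s allowed.

- **Finding the catch:** I felt across the squares from the right (-y) with the closed fingertips. Squares 1 to 3 were rigid. Square 4 (y ≈ 0.141) was recessed and gave way. Square 5 was never touched.
- **Pressing it:** I pressed square 4 down until it stopped, 12 mm below the box top, which is the 2 mm recess plus the full 10 mm travel. The final push was 21 N, and then I lifted straight up and away.
- **Last checks:** The side view shows the drawer's front edge within about 2 pixels of where 40 mm out should be. The katori, jar and rolling pin look undisturbed, and the part of the lunchbox in view does too. The tool force read about zero after I backed off.
- **What disagreed:** The fingertip touched the 90 mm box top when the reported TCP height was 61 mm, so the closed fingers end about 29 mm short of the stated tool tip. I felt for contact by force and used that measured level for the rest of the job. My first two-view estimate of the tip height was also wrong, because the two cameras saw different corners of the fingertip.
- **Peak force:** The largest force I saw was 24.5 N, while testing square 1.

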